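# Turn a lens retaining ring home with the pin wrench that fits

### The job

Take the pin wrench that fits the brass retaining ring of the lens cell, set both of its pins fully into the ring's two holes, and then turn the ring clockwise with it until the ring's red mark meets the red mark on the grey housing. Let go of the wrench and leave it standing seated in the ring; leave the other wrench in its stand.

Things in the scene. Friction and masses are not known exactly. Their poses are not given: they have to be found in the camera images.
- wrench_wide_grip (a point): Blue pin wrench, fits the ring. Point: handle centre. z up; x along the pin line (half turn: same). Handle 16 mm thick (y), 40 wide (x), 60 tall, on a bridge 88 x 26 x 12 mm; under it two 9 mm tapered pins, 14 mm long, at x = +-36 mm, tips 56 mm below the point. Starts upright in a fixed black stand 22 mm high, pins in a slot, bridge on the stand's top: lift 20 mm straight up to clear. 0.2 kg.
- wrench_narrow_grip (a point): Yellow-handled pin wrench, too narrow for the ring: pins only 36 mm apart, bridge 52 mm long; else like the blue one and in a stand like its (both handle tops 94 mm above the plate). The two may change places. Point: handle centre; z up, x along the pin line.
- ring_face (a point): Centre of the top face of the brass ring (100 mm outside, 44 inside, 16 thick), 46 mm above the plate, level in a fixed round grey lens housing (128 mm wide, rim 2 mm below this face). Turns with the ring: z up, y to the ring's red mark, x through the two 18 mm pin holes, at x = +-36 mm. Wrench seated: its bridge lies on this face, handle centre 42 mm above it, 7 degrees of free play either way.
- retaining_ring (a joint): Turn of the ring about its vertical axis, rad, positive clockwise seen from above. 0: its red mark meets the red mark on the housing's rim. Starts at -0.95 to -0.65 (mark 37 to 54 degrees anticlockwise of the housing's); limits -1.3 and 0.5. Friction about 0.1 N m; stays where it is left.
Mind the look-alikes: they are no part of the job. What is shaped like the part that bears wrench_wide_grip but green or purple is not meant.

How it is judged:
On the way, in this order (a step that is already met when the one before it is completed fails the run):
1. both pins of the blue wrench are in the ring's holes while the ring is still unturned (joint below -0.45 rad) (horizontal distance between wrench_wide_grip and ring_face below 0.01 m and z of wrench_wide_grip in the frame of ring_face below 0.047 m and angle between the x axis of wrench_wide_grip and the x axis of ring_face, either way round below 0.25 rad and angle between wrench_wide_grip's own z axis and vertical below 0.17 rad and value of joint retaining_ring below -0.45 rad), for 0.2 s.
2. the ring is turned until its mark meets the housing's, pins still in the holes (horizontal distance between wrench_wide_grip and ring_face below 0.01 m and z of wrench_wide_grip in the frame of ring_face below 0.047 m and angle between the x axis of wrench_wide_grip and the x axis of ring_face, either way round below 0.25 rad and angle between wrench_wide_grip's own z axis and vertical below 0.17 rad and value of joint retaining_ring between -0.21 and 0.21 rad), for 0.2 s.
At the end, for the whole second after the job is handed in: The ring's mark is within 12 degrees (0.21 rad) of the housing's mark, the blue wrench stands upright (within 10 degrees) with both pins at least 9 mm deep in the ring's holes, centred within 10 mm and in line with them, released and at rest (all of step 2 and velocity of joint retaining_ring between -0.05 and 0.05 rad/s); the robot touches nothing.
It fails at once if the yellow wrench is moved more than 30 mm (distance of wrench_narrow_grip from where it was at the start of the episode above 0.03 m).
It also fails if it takes over 43 s, if anything falls off the work surface, if the arm or the gripper's body presses on something with over 40 N, if the wrist force passes 120 N, or if a joint passes its speed limit or range.

### The arm

A 6-joint arm with a two-finger parallel gripper is mounted at the origin on the work surface; the furniture and walls round the work are solid. World frame = base frame: x ahead of the robot, y to its left, z up, the work surface at z = 0. Lengths are in m, angles in rad, forces in N, time in s.
With the tool pointing down it reaches from about 0.275 to 0.725 m from the base axis. Payload 5.6 kg.
Tool frame: the origin (TCP) lies on the centre line of the jaws, within the pads' length; the fingertips stand 25 mm ahead of it and the grasp point (between the pads) lies 6 mm ahead of it; z points along the fingers, y is the line along which they close (so a half turn about z gives the same grasp; the last joint's range is limited). The gripper opens to 85 mm and grips with 20 to 120 N. Pads are 22 mm wide; open, the fingers measure 114 mm over their backs; the gripper's body (76 mm by 85 mm) begins 54 mm behind the grasp point. The pads swing forward as they close: fully open they stand 13 mm farther back than shut.
Start: joints at [1.427, 0.255, 0.108, 0, -1.424, -0.285], TCP at [0.229, 0.5, 0.256] pointing down, gripper open.
Joint ranges: [-2.95, 2.95], [-1.21, 1.97], [-1.09, 1.5], [-2.87, 1.71], [-2.94, -0.07], [-3.05, 3.05]. Speed limits (rad/s): [2.57, 2.57, 3.14, 3.14, 3.14, 3.14].

### API

Orientations are given as a 3x3 rotation matrix whose columns are the frame's x, y, z axes.
In Python, from bench import bot, eyes, hand_in, sensors gives the robot as it stands. Calls block until the motion is done:
- bot.move_ptp(position, orientation): joint-space move of the TCP to a pose.
- bot.movel(position, frame=None, rate=0.15): straight line of the TCP; frame=None keeps the orientation; rate is the mean speed in m/s.
- bot.set_joints(angles): joint-space move.
- bot.grip(opening, grip_force=None): finger opening in m; grip_force is the grip in N (None keeps the last); returns when the fingers have stopped.
- bot.dwell(seconds).
- bot.ik(position, orientation): joint angles nearest the present ones, or None.
- eyes.camera(name): name is "scene" or "top" or "wrist"; returns (picture, depth): 480x640x3 uint8, red, green, blue; 480x640 float32, m along the optical axis (not along the pixel's ray), 0 where there is no reading.
- eyes.camera_params(name): a dict with "camera_matrix" (3x3 intrinsics, pixels), "position" and "orientation" of the camera in the world; the wrist camera has in their place "T_tool_cam" (4x4, takes a point from camera to tool coordinates, whose origin is the TCP and whose axes are the flange's). Camera axes: x right, y up, looking along -z (the intrinsics and any distortion apply to the point x, -y, -z); pixel columns grow to the right and rows downward; lengths in m; the calibration is good to about 2 mm. The wrist camera is an equidistant fisheye: a pixel r from the principal point sees the ray r / f radians off the axis. A picture is of the moment at which its call begins: read the wrist's pose just before it. camera_params takes no time and is no camera call.
A pose or a line that the arm cannot do raises bot.MotionError and nothing moves.
- hand_in(): hands the job in; it is judged then, once.
Readings, each from a call of its own:
- sensors.get_time(): time.
- sensors.get_joint_positions(): joint angles.
- sensors.get_qd(): joint speeds.
- sensors.get_tau(): joint torques, N m.
- sensors.get_ee_pos(): TCP position.
- sensors.get_orientation(): TCP orientation.
- sensors.get_ft_force(): force on the tool from outside, world axes, zero at the start.
- sensors.get_moment(): the same for the moment, N m.
- sensors.get_opening(): finger opening in m.
- sensors.get_gripper_force(): force on a finger pad.
Only numpy, scipy, OpenCV 4.12 (cv2) and the standard library are available. Lean on these libraries where they do the work, as an engineer would, in place of code of your own. Each camera call takes 0.05 s, during which the arm holds its last target. There are 200 camera calls.

## Working session

There is one attempt and no reset: what is moved stays moved. The work goes in short steps, each a Python script; the robot and the scene stay as the last script left them, time stands still between calls to the robot, and variables do not carry over. Pictures are saved under pics/ and viewed, at most 10 in all, crops included, and the job is handed in when it is done.

```bash
mkdir -p pics; python3 - <<'E'
from bench import bot, eyes, sensors
import cv2, numpy as np
for n in ("top","scene"):
    p,d=eyes.camera(n); cv2.imwrite(f"pics/{n}0.png",p[:,:,::-1]); np.savez(f"{n}0.npz",p=p,d=d)
    c=eyes.camera_params(n); print(n,c)
print(eyes.camera_params("wrist"),sensors.get_time(),sensors.get_orientation())
E
```

```text
top {'camera_matrix': array([[433.7953169 ,   0.        , 322.192719  ],
       [  0.        , 433.7953169 , 240.47307209],
       [  0.        ,   0.        ,   1.        ]]), 'position': array([0.40341898, 0.08324342, 0.90600816]), 'orientation': array([[-0.00734463,  0.99603594, -0.08864799],
       [-0.99996961, -0.00708376,  0.00325708],
       [ 0.00261621,  0.08866922,  0.99605769]])}
scene {'camera_matrix': array([[560.6636446 ,   0.        , 316.16574477],
       [  0.        , 560.6636446 , 246.43161594],
       [  0.        ,   0.        ,   1.        ]]), 'position': array([ 0.09660943, -0.34845185,  0.76942691]), 'orientation': array([[ 0.76666719,  0.48414026, -0.42169852],
       [-0.6418796 ,  0.59285937, -0.48632123],
       [ 0.01456023,  0.6435262 ,  0.76528558]])}
{'camera_matrix': array([[371.64829954,   0.        , 320.26000677],
       [  0.        , 371.64829954, 239.83987574],
       [  0.        ,   0.        ,   1.        ]]), 'T_tool_cam': array([[ 2.97375918e-04,  9.45946235e-01,  3.24323344e-01,
         8.39076275e-02],
       [ 9.99999912e-01, -1.85083437e-04, -3.77083281e-04,
         7.18759173e-04],
       [-2.96673631e-04,  3.24323428e-01, -9.45946207e-01,
        -1.16876831e-01],
       [ 0.00000000e+00,  0.00000000e+00,  0.00000000e+00,
         1.00000000e+00]])} 0.1 [[ 9.09449321e-01 -4.15814298e-01 -6.33899357e-04]
 [-4.15814772e-01 -9.09447920e-01 -1.59867637e-03]
 [ 8.82540404e-05  1.71749986e-03 -9.99998521e-01]]
```

View pics/top0.png

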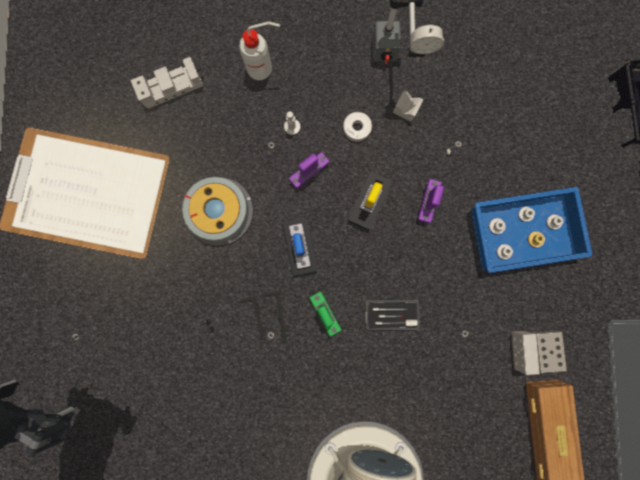

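View pics/scene0.png

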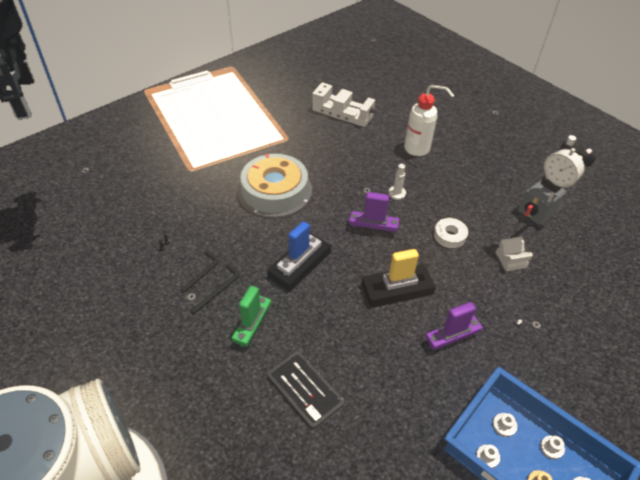

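Top view: blue wrench at about (299,243), ring at (214,208) with its holes near (209,191) and (219,226). The yellow wrench is at (370,200), and the purple and green ones are decoys.

```bash
cat > h.py <<'E'
import numpy as np, cv2
from bench import bot, eyes, sensors
def cast(c,uv,z):
    uv=np.atleast_2d(uv).astype(float); K=c["camera_matrix"]
    x=(uv[:,0]-K[0,2])/K[0,0]; y=(uv[:,1]-K[1,2])/K[1,1]
    d=np.c_[x,-y,-np.ones(len(x))]@c["orientation"].T
    p=c["position"]; return p+d*((z-p[2])/d[:,2])[:,None]
def wcam():
    "wrist picture with the camera's pose in the world"
    R=np.array(sensors.get_orientation());p=np.array(sensors.get_ee_pos())
    img,_=eyes.camera("wrist"); c=eyes.camera_params("wrist");T=c["T_tool_cam"]
    return img,dict(camera_matrix=c["camera_matrix"],position=p+R@T[:3,3],orientation=R@T[:3,:3])
def wcast(c,uv,z):
    uv=np.atleast_2d(uv).astype(float); K=c["camera_matrix"]
    q=(uv-K[:2,2])/K[0,0]; r=np.linalg.norm(q,axis=1)+1e-9
    d=np.c_[q[:,0]*np.sin(r)/r,-q[:,1]*np.sin(r)/r,-np.cos(r)]@c["orientation"].T
    p=c["position"]; return p+d*((z-p[2])/d[:,2])[:,None]
def blobs(m,minA=3):
    n,l,s,c=cv2.connectedComponentsWithStats(m.astype(np.uint8))
    return [(c[i],s[i,4],np.argwhere(l==i)[:,::-1]) for i in range(1,n) if s[i,4]>=minA]
def down(a):
    "tool down with its y (closing) axis at angle a from world x"
    y=np.array([np.cos(a),np.sin(a),0]);z=np.array([0,0,-1.]);return np.c_[np.cross(y,z),y,z]
E
python3 - <<'E'
from h import *
S=np.load("top0.npz");p=S["p"];c=eyes.camera_params("top")
hsv=cv2.cvtColor(p,cv2.COLOR_RGB2HSV);H,s,v=[hsv[:,:,i].astype(int) for i in range(3)]
box=np.zeros(H.shape,bool);box[170:250,175:260]=1
for nm,m,z in (("brass",box&(H>12)&(H<32)&(s>120)&(v>100),.046),("red",box&((H<8)|(H>172))&(s>130)&(v>80),.046),("hole",box&(v<70)&0+box*(v<70),.046)):
    for b in blobs(m):
        print(nm,b[0].round(1),b[1],cast(c,b[0],z)[0].round(4))
        if nm=="brass" and b[1]>300:
            e=cv2.minEnclosingCircle(b[2].astype(np.float32));print("  circ",e,cast(c,e[0],z)[0].round(4),e[1]/433.8*.86)
box[:]=0;box[215:285,280:325]=1
for b in blobs(box&(H>100)&(H<125)&(s>140)&(v>60),30):
    print("blue",b[0],b[1],cast(c,b[0],.08),cv2.minAreaRect(b[2].astype(np.float32)))
for b in blobs(box&(s<60)&(v>110),10): print("bridge",b[0],b[1],cast(c,b[0],.034))
cv2.imwrite("pics/z.png",np.hstack([cv2.resize(p[165:255,170:260],(400,400),interpolation=2),cv2.resize(p[205:295,255:345],(400,400),interpolation=2)])[:,:,::-1])
E
```

```text
brass [213.8 207.7] 1517 [0.5473 0.2971 0.046 ]
  circ ((213.62843322753906, 207.69265747070312), 25.027667999267578) [0.5474 0.2973 0.046 ] 0.04961686140933637
red [186.8 196.1] 9 [0.5713 0.3515 0.046 ]
hole [226. 170.] 3 [0.6241 0.2735 0.046 ]
hole [250.  182.6] 335 [0.598  0.2249 0.046 ]
hole [208.  191.1] 16 [0.5811 0.3091 0.046 ]
hole [257. 205.] 3 [0.5523 0.2106 0.046 ]
hole [255.5 211.6] 22 [0.5388 0.2135 0.046 ]
hole [233.1 238.9] 485 [0.4843 0.2576 0.046 ]
hole [219.6 224.2] 18 [0.514  0.2849 0.046 ]
hole [258.2 228.6] 5 [0.5046 0.2079 0.046 ]
hole [238.4 232.4] 7 [0.4972 0.2472 0.046 ]
hole [258.7 234.5] 6 [0.4928 0.2069 0.046 ]
hole [233.6 236.9] 8 [0.4884 0.2567 0.046 ]
hole [254.8 238.2] 4 [0.4854 0.2146 0.046 ]
hole [239.8 247.5] 12 [0.4671 0.2443 0.046 ]
hole [246.3 248.7] 3 [0.4647 0.2312 0.046 ]
blue [298.15337423 244.14723926] 163 [[0.47021422 0.12650735 0.08      ]] ((298.01922607421875, 244.09616088867188), (20.984426498413086, 8.236878395080566), 78.69007110595703)
bridge [300.37730061 244.66871166] 326 [[0.4728473  0.12443627 0.034     ]]
```

View pics/z.png

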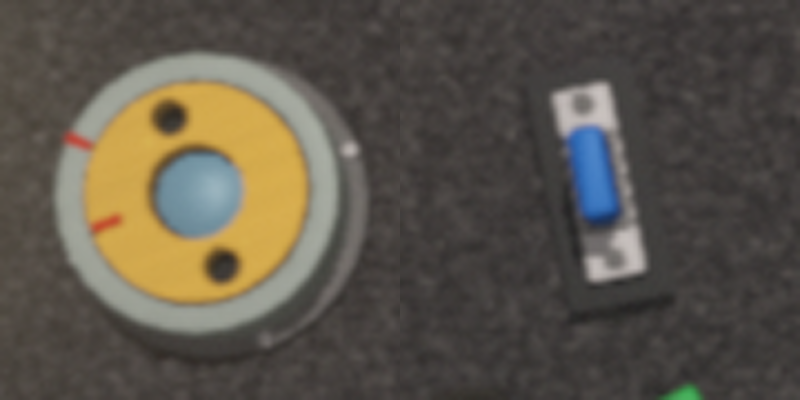

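Holes are 71 mm apart (72 expected), the ring radius is 49.6 mm, the ring axis is at about 0.346 rad and the joint at about -0.75, so everything fits. The zoom shows the ring mark left and below the housing mark, and the blue bridge pitched about 0.2 rad. Next I hover over the wrench and look with the wrist camera.

```bash
python3 - <<'E'
from h import *
print(bot.ik([.471,.125,.076],down(-1.37)),bot.ik([.5475,.297,.1],down(.346-np.pi/2)),bot.ik([.5475,.297,.1],down(-.55-np.pi/2)))
bot.move_ptp([.471,.125,.22],down(-1.37))
im,c=wcam();np.savez("w1.npz",im=im,**c);cv2.imwrite("pics/w1.png",im[:,:,::-1])
print(sensors.get_time(),sensors.get_ee_pos(),sensors.get_joint_positions())
E
```

```text
[ 0.58181373  0.27007049 -0.36239112  0.         -0.93833471  1.18977892] [ 0.74753724  0.48246163  0.03791093  0.         -1.12624562  1.16925908] [ 0.74753724  0.48246163  0.03791093  0.         -1.12624562  0.27325908]
1.7917 [0.47097374 0.12569183 0.22003805] [ 5.83041411e-01  1.46153890e-01 -1.22016961e-01 -7.59274576e-05
 -1.30243607e+00  1.18933030e+00]
```

View pics/w1.png

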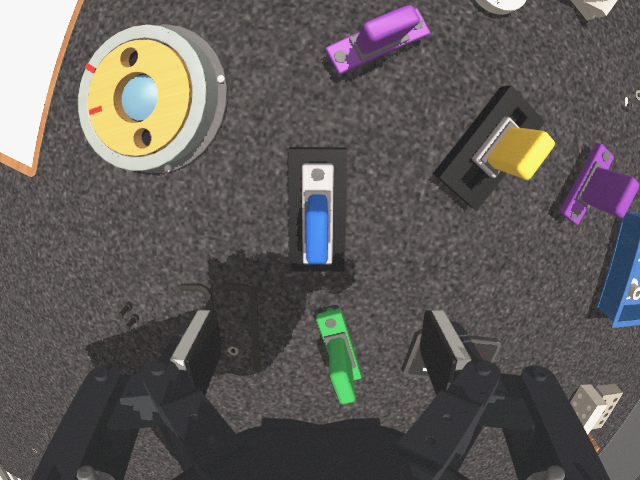

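Wrist view: blue wrench at about (318,215) upright in its stand, with the far bridge end at row ~164; ring at (140,98) with holes at (130,58) and (143,138).

```bash
python3 - <<'E'
from h import *
S=np.load("w1.npz");im=S["im"];c={k:S[k] for k in("camera_matrix","position","orientation")}
hsv=cv2.cvtColor(im,cv2.COLOR_RGB2HSV);H,s,v=[hsv[:,:,i].astype(int) for i in range(3)]
box=np.zeros(H.shape,bool);box[145:275,290:347]=1
m=box&(s<60)&(v>130)
# bridge edges: leftmost/rightmost white per row
rows=[r for r in range(168,258)]
L=wcast(c,[(np.where(m[r])[0].min(),r) for r in rows if m[r].sum()>3],.034);R=wcast(c,[(np.where(m[r])[0].max()+1,r) for r in rows if m[r].sum()>3],.034)
for E in(L,R):
    q=np.polyfit(E[:,0],E[:,1],1);print("edge angle",np.arctan(q[0]),"y at .47",np.polyval(q,.47))
top=np.where(m.sum(1)>15)[0].min();cols=np.where(m[top+2])[0];e=wcast(c,(cols.mean(),top),.034)[0]
print("far end",top,e,"width",np.linalg.norm(np.median(R-L,axis=0)))
b=max(blobs(box&(H>100)&(H<125)&(s>140)),key=lambda t:t[1]);print("blue",b[0],b[2].min(0),b[2].max(0),"near top edge",wcast(c,(b[0][0],b[2].max(0)[1]+1),.094))
box[:]=0;box[20:180,70:230]=1
for b in blobs(box&(v<100)&(np.hypot(*(np.indices(H.shape)-np.array([98,140])[:,None,None]))<55),40): print("hole?",b[0],b[1],wcast(c,b[0],.046))
k=max(blobs(box&(H>12)&(H<32)&(s>100)&(v>100)),key=lambda t:t[1]);
w=wcast(c,k[2],.046)[:,:2]*1000
print("brass",cv2.minEnclosingCircle(w.astype(np.float32)))
for b in blobs(box&((H<8)|(H>172))&(s>130)&(v>80),8):print("red",b[0],b[1],wcast(c,b[0],.046))
t=eyes.camera_params("top");print(cast(t,[298.15,244.15],.092))
E
```

```text
edge angle 0.3415073343279628 y at .47 0.13417984599239655
edge angle 0.19788838234734815 y at .47 0.1135422797743872
far end 164 [0.51477196 0.13597169 0.034     ] width 0.025386065245307263
blue [316.57352941 229.32983193] [306 195] [327 264] near top edge [[0.45228573 0.12360826 0.094     ]]
hole? [132.77173913  57.83695652] 92 [[0.58044331 0.30582018 0.046     ]]
hole? [145.77391304 136.9826087 ] 115 [[0.51481083 0.28194813 0.046     ]]
brass ((547.8859252929688, 296.6309509277344), 51.07506561279297)
red [89.73770492 67.67213115] 61 [[0.57025574 0.34977883 0.046     ]]
red [ 94.84126984 109.98412698] 63 [[0.53297659 0.33757691 0.046     ]]
[[0.46923867 0.12588518 0.092     ]]
```

Both views agree to about 2 mm: wrench at (0.4715, 0.127), angle 0.198; ring at (0.5477, 0.2968), angle 0.347, joint about -0.75. I'll grasp, carry it over and hover above the ring.

```bash
python3 - <<'E'
from h import *
D=down(.198-np.pi/2)
bot.move_ptp([.4715,.127,.13],D)
bot.movel([.4715,.127,.077],D,rate=.1)
print("f",sensors.get_ft_force())
bot.grip(.0,60); print(sensors.get_opening(),sensors.get_gripper_force(),sensors.get_ft_force())
bot.movel([.4715,.127,.107],rate=.08)
bot.movel([.4715,.127,.160],rate=.2)
print(sensors.get_opening(),sensors.get_ft_force())
bot.move_ptp([.5477,.2968,.160],down(.347-np.pi/2))
im,c=wcam();np.savez("w2.npz",im=im,**c);cv2.imwrite("pics/w2.png",im[:,:,::-1])
print(sensors.get_time(),sensors.get_ee_pos(),sensors.get_opening())
E
```

```text
f [ 0.54866764  0.97036139 -0.41475541]
0.015152231877588705 60.326993465423584 [-0.02922727 -0.08260671  0.389642  ]
0.015820654041171608 [-0.28170452  0.49597946 -2.23492588]
5.3167 [0.54715797 0.29605947 0.15879617] 0.015825081138922024
```

View pics/w2.png

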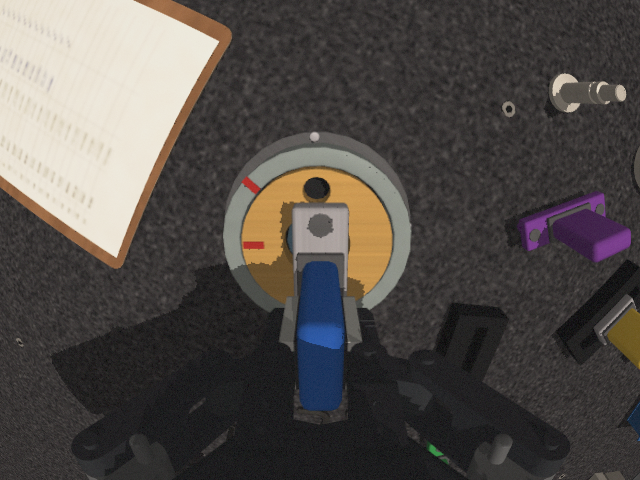

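Held wrench: far bridge end at row ~204, columns 293–348; the ring's far hole is at (317,188) and its mark at (253,245). I'll check the offset in hand and insert.

```bash
python3 - <<'E'
from h import *
S=np.load("w2.npz");c={k:S[k] for k in("camera_matrix","position","orientation")}
p=np.array(sensors.get_ee_pos());u=np.array([np.cos(.347),np.sin(.347)]);n=np.array([-u[1],u[0]])
f=lambda w,o:((w[:2]-o)@u*1000,(w[:2]-o)@n*1000)
print("bridge end vs tcp",f(wcast(c,(320.5,204),p[2]-.013-.030)[0],p[:2]),"boss",f(wcast(c,(320.5,225),p[2]-.013-.030)[0],p[:2]))
print("hole vs ring ctr",f(wcast(c,(317,188),.046)[0],np.array([.5477,.2968])))
print("mark",f(wcast(c,(253,245),.046)[0],np.array([.5477,.2968])),"ee",p,p[:2]-[.5477,.2968])
E
```

```text
bridge end vs tcp (np.float64(45.32859586701615), np.float64(-0.31293869214190506)) boss (np.float64(35.680555529341795), np.float64(-0.320577285990263))
hole vs ring ctr (np.float64(37.98725133918456), np.float64(1.1875447989209118))
mark (np.float64(0.06880966718965588), np.float64(43.62718438906873)) ee [0.54715797 0.29605947 0.15879617] [-0.00054203 -0.00074053]
```

```bash
python3 - <<'E'
from h import *
x,y=.5480,.2973
bot.movel([x,y,.122],rate=.08)
z=.122;f0=np.array(sensors.get_ft_force())
while z>.0985:
    z-=.002; bot.movel([x,y,z],rate=.04)
    f=np.array(sensors.get_ft_force())-f0
    if f[2]>8: break
bot.dwell(.3)
print(z,f,sensors.get_ee_pos(),sensors.get_ft_force(),sensors.get_opening(),sensors.get_time())
p,d=eyes.camera("scene");cv2.imwrite("pics/s1.png",cv2.resize(p[120:240,200:360,::-1],(800,600)))
E
```

```text
0.09799999999999998 [-6.73061134 -0.8405361  17.50749592] [0.54835833 0.29747773 0.10098532] [-6.82332769 -1.83879927 15.20838719] 0.015431267570060097 9.2417
```

View pics/s1.png

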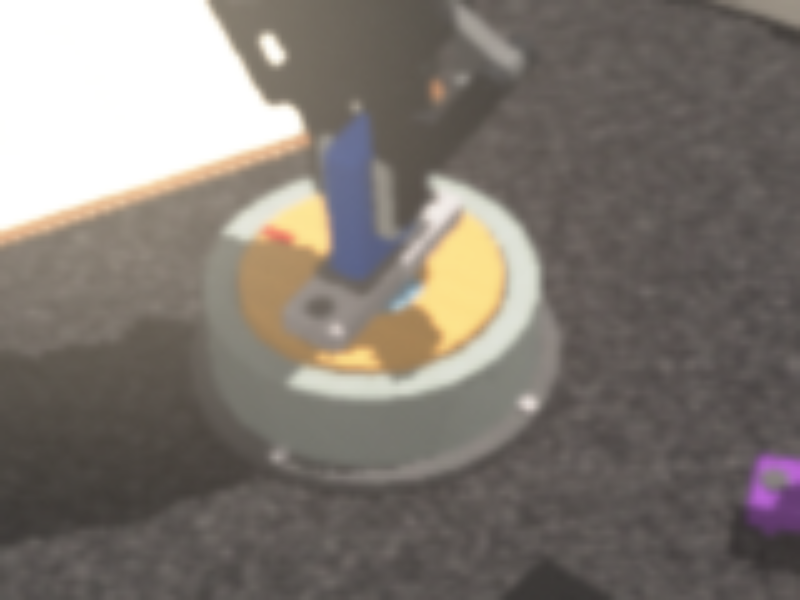

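The bridge lies flat on the ring and the TCP is at the expected 0.101, so the wrench is seated. Now turning clockwise.

```bash
python3 - <<'E'
from h import *
P=[.5480,.2973,.1]
for w in np.arange(.25,-.5,-.1).tolist()+[-.49]:
    bot.move_ptp(P,down(w-np.pi/2))
bot.dwell(.3)
R=np.array(sensors.get_orientation());print("yaw",np.arctan2(R[1,1],R[0,1])+np.pi/2,sensors.get_ee_pos(),sensors.get_ft_force(),sensors.get_moment(),sensors.get_opening(),sensors.get_time())
im,c=wcam();np.savez("w3.npz",im=im,**c);cv2.imwrite("pics/w3.png",im[:,:,::-1])
E
```

```text
yaw -0.48652328598901784 [0.54830536 0.29838312 0.10105702] [-3.78251594  2.54080208  6.2084901 ] [ 0.75628445  1.27057607 -0.10714487] 0.015177587500029191 11.8417
```

View pics/w3.png

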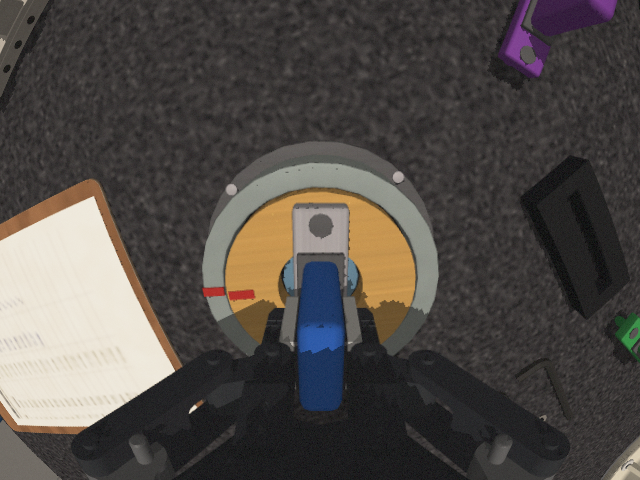

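The marks almost meet: housing (214,292), ring (241,295). I'll get the residual angle, trim, release and check.

```bash
python3 - <<'E'
from h import *
S=np.load("w3.npz");c={k:S[k] for k in("camera_matrix","position","orientation")}
o=np.array([.5477,.2968])
a=[np.arctan2(*(wcast(c,uv,z)[0,:2]-o)[::-1]) for uv,z in(((241,295),.046),((214,292),.044))]
res=a[0]-a[1];print("ring mark",a[0],"housing",a[1],"still cw",res)
if .02<res<.25: bot.move_ptp([.548,.2973,.1],down(-.49-res-np.pi/2)); bot.dwell(.2)
bot.movel([.548,.2973,.101],rate=.02); bot.dwell(.2)
print(sensors.get_ft_force(),sensors.get_moment())
bot.grip(.05); bot.dwell(.3)
p=np.array(sensors.get_ee_pos());bot.movel([.548,.2973,.20],rate=.08); bot.movel([.46,.22,.28],rate=.15)
bot.dwell(.3)
im,c=wcam();np.savez("w4.npz",im=im,**c)
t,_=eyes.camera("top");np.savez("top1.npz",p=t)
cv2.imwrite("pics/w4.png",np.hstack([cv2.resize(im,(533,400)),cv2.resize(t[165:255,185-15:260-15+7],(267,400),interpolation=2)])[:,:,::-1]);print(sensors.get_time(),sensors.get_opening())
E
```

```text
ring mark 1.2237339421611881 housing 1.181151635652063 still cw 0.04258230650912509
[-1.29503494  5.03444622  1.17654243] [1.85257335 0.44712882 0.05675562]
16.4 0.04997028813816793
```

View pics/w4.png

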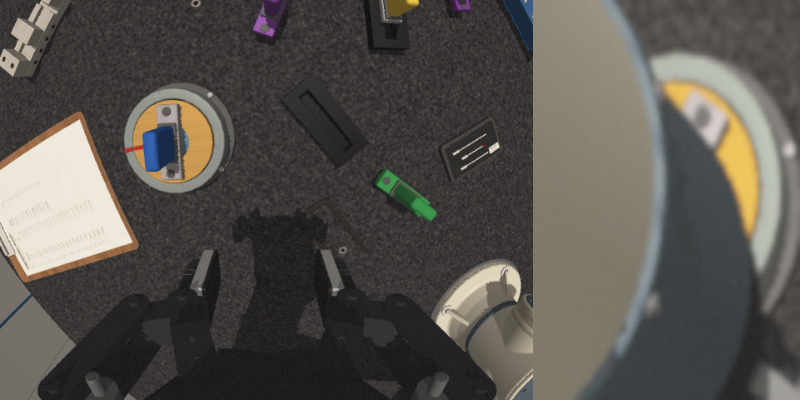

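The released wrench stands upright and seated at about (170,142), the two red marks form one line at (132,150), and the robot is clear. Handing in.

```bash
python3 -c "
from bench import hand_in
print(hand_in())"
```

```text
the job is handed in; nothing more can be done
None
```

I handed the job in. The last wrist picture shows the blue wrench standing seated in the ring with the two red marks in line and the arm clear; the yellow wrench was never touched. The hand-in returned no verdict.

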